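# Turn the colour-reference leaf for the red batch

### The job

The red batch is graded next: with your fingertips, push the hinged leaf of the colour-reference stand up and over its spine, so that it lies fully flat on the other half of the stand with its red chips up. Only push it, never grip it, do not let it slam, and leave the things around the stand where they are.

Things in the scene. Friction and masses are not known exactly. Their poses are not given: they have to be found in the camera images.
- stand: colour-reference stand, screwed down: 170 x 200 x 10 mm plate with two grey pads. Origin under its centre, z up. The spine runs along its x; the leaf starts over its +y pad and must end over its -y pad. Pads: 140 mm along x, 13 to 103 mm from the spine in y, tops 66 mm above the bench
- spine (a point): middle of the hinge axis, 70 mm above the bench, straight above the stand's origin; axes as the stand's. At the spine's ends (x = +-77 mm) stand two dark steel cheeks, 10 mm thick, 22 mm in y, reaching 80 mm above the bench
- leaf (a joint): leaf angle about the spine: 0 flat on the +y pad (amber up), pi/2 upright, pi flat on the -y pad (red up); stops at 0 and pi. Starts at 0.03 to 0.35. The hinge is stiff (0.32 N m), so the leaf (about 0.2 kg) stays at any angle where it is left: up to about 5 N square to it at the free edge moves it, and it must be pushed all the way down
- leaf_edge (a point): middle of the leaf's free edge (black strip), 150 mm from the hinge axis, at mid thickness. x along the spine, y outwards from the spine in the leaf's plane, z out of the amber face. When flat the leaf's underside is 67 mm above the bench and its last 47 mm overhang the pad, with free space below down to the bench for a fingertip
- amber_face (a point): the leaf's face with 9 amber and yellow chips, upper 3 mm at the start; this point is the face's centre, 80 mm from the hinge axis, axes as point leaf_edge. The leaf is a rigid white panel, 6 mm thick, 140 mm along the spine, reaching from 10 to 150 mm from the hinge axis
- red_face (a point): the leaf's other face, with 9 red chips, lower 3 mm at the start; this point is the face's centre, 80 mm from the hinge axis, axes as point leaf_edge. Fingers pressing on this face and the amber one at once count as gripping
- dish: loose white porcelain dish, 90 mm across, 30 mm high, about 170 mm from the spine's middle beyond one end of the spine; origin under its centre. Leave alone
- jar: loose amber glass jar with white lid, 64 mm across, 85 mm high, about 170 mm from the spine's middle beyond the other end of the spine (dish and jar may be swapped); origin under its centre. Leave alone
- spoon: loose steel spoon with a wooden handle, 160 mm long, lying about 220 mm from the spine on the -y side, roughly along it, beside the weight; origin under its middle. Leave alone
- weight: loose brass weight with a knob, 38 mm across, 48 mm high, about 220 mm from the spine on the -y side; origin under its centre. Leave alone
- sieve: loose steel sieve pan, 150 mm across, 45 mm high, on the right of the bench; origin under its centre. Leave alone
- brush: loose hand brush 180 mm long lying on the left of the bench; origin under its middle. Leave alone

How it is judged (in metres and radians):
On the way:
1. the leaf has been pushed past upright (value of joint leaf above 1.6 rad), for 0.1 s.
At the end, for the whole second after the job is handed in: The leaf lies at rest on the other pad, within 4 degrees of flat, red chips up, and each bystander is within 30 mm of where it started (value of joint leaf above 3.07 rad and velocity of joint leaf between -0.05 and 0.05 rad/s and distance of each of dish, jar, spoon, weight, sieve, brush from where it was at the start of the episode below 0.03 m); the robot touches nothing.
It fails at once if the leaf is gripped: fingers press on both of its faces at once with more than 6 N each (contact force between the fingers and leaf_c0 above 6 N and contact force between the fingers and leaf_c1 above 6 N).
It fails at once if the leaf is flung or slammed (faster than 6 rad/s) (velocity of joint leaf above 6 rad/s).
It fails at once if a bystander is pushed away by more than 30 mm, or lifted or carried (distance of any of dish, jar, spoon, weight, sieve, brush from where it was at the start of the episode above 0.03 m or height (world z) of any of dish, jar, spoon, weight, sieve, brush above 0.02 m).
It fails at once if the jar is tipped over (angle between jar's own z axis and vertical above 0.6 rad).
It also fails if it takes over 43 s, if anything falls off the work surface, if the arm or the gripper's body presses on something with over 40 N, if the wrist force passes 120 N, or if a joint passes its speed limit or range.

### The arm

A 6-joint arm with a two-finger parallel gripper is mounted at the origin on the work surface. World frame = base frame: x ahead of the robot, y to its left, z up, the work surface at z = 0. Lengths are in mm, angles in rad, forces in N, time in s.
With the tool pointing down it reaches from about 325 to 1000 mm from the base axis. Payload 5.1 kg.
Tool frame: the origin (TCP) lies on the centre line of the jaws, within the pads' length; the fingertips stand bot.tip_reach ahead of it and the grasp point (between the pads) lies 3 mm ahead of it (bot.tip_reach is the distance from the TCP to the fingertips, in mm); z points along the fingers, y is the line along which they close (so a half turn about z gives the same grasp; the last joint's range is limited). The gripper opens to 85 mm and grips with 20 to 120 N. Pads are 22 mm wide; open, the fingers measure 114 mm over their backs; the gripper's body (76 mm by 85 mm) begins 54 mm behind the grasp point. The pads swing forward as they close: fully open they stand 13 mm farther back than shut.
Start: joints at [1.048, 0.124, 1.65, -0, 1.367, -0.083], TCP at [276.761, 588.122, 253.322] pointing down, gripper open.
Joint ranges: [-2.61, 2.61], [-1.02, 2.33], [0.03, 2.71], [-1.35, 4.49], [0.32, 2.68], [-2.91, 2.91]. Speed limits (rad/s): [2.57, 2.57, 3.14, 3.14, 3.14, 3.14].

### API

Orientations are given as a rotation vector (axis times angle).
In Python, from station import bot, fingers, solver, telemetry, cams, close_job gives the robot as it stands. Calls block until the motion is done:
- bot.movep(position, orientation): joint-space move of the TCP to a pose.
- bot.servo_line(position, max_speed=150, orientation=None, guard=None): straight line of the TCP; orientation=None keeps the orientation; max_speed is the mean speed in mm/s. With guard (N) it stops when the force on the tool has changed by that much, and returns True; else False.
- bot.move_joints(angles): joint-space move.
- fingers.command_gripper(opening): finger opening in mm; the grip force is fixed at half the most; returns when the fingers have stopped.
- bot.sleep(seconds).
- solver.solve_ik(position, orientation): joint angles nearest the present ones, or None.
- telemetry.state(): the state.
- cams.grab_frame(name): name is "side" or "top"; returns (picture, depth): 400x640x3 uint8, red, green, blue; 400x640 float32, mm along the optical axis (not along the pixel's ray), 0 where there is no reading.
- cams.calibration(name): a dict with "K" (3x3 intrinsics, pixels), "extrinsics" (4x4, takes a point from world to camera coordinates). Camera axes: x right, y down, z forward; pixel columns grow to the right and rows downward; lengths in mm; the calibration is good to about 2 mm. A picture is of the moment at which its call begins. calibration takes no time and is no camera call.
A pose or a line that the arm cannot do raises bot.Unreachable and nothing moves.
- close_job(): hands the job in; it is judged then, once.
The state is a dict: "time_s": time; "joint_positions": joint angles; "qd": joint speeds; "joint_efforts": joint torques, N m; "ee_pos": TCP position; "tcp_rot": TCP orientation; "contact_force": force on the tool from outside, world axes, zero at the start; "torque": the same for the moment, N m; "opening": finger opening in mm; "grip_force": force on a finger pad.
Only numpy, scipy, OpenCV 4.12 (cv2) and the standard library are available. Lean on these libraries where they do the work, as an engineer would, in place of code of your own. Each camera call takes 0.05 s, during which the arm holds its last target. There are 200 camera calls.

## Working session

There is one attempt and no reset: what is moved stays moved. The work goes in short steps, each a Python script; the robot and the scene stay as the last script left them, time stands still between calls to the robot, and variables do not carry over. Pictures are saved under pics/ and viewed, at most 10 in all, crops included, and the job is handed in when it is done.

```bash
ls; mkdir -p pics
python3 - <<'E'
from station import *
import cv2,numpy as np
for n in("top","side"):
    p,d=cams.grab_frame(n); cv2.imwrite(f"pics/{n}0.png",p[:,:,::-1]); np.savez(f"{n}0.npz",p=p,d=d)
    c=cams.calibration(n); print(n,c["K"],np.round(c["extrinsics"],3))
s=telemetry.state(); print(s, bot.tip_reach)
E
```

```text
pics
top [[414.16171228   0.         321.93979373]
 [  0.         414.16171228 199.63020728]
 [  0.           0.           1.        ]] [[ 2.700000e-02 -1.000000e+00  4.000000e-03  1.846300e+01]
 [-9.840000e-01 -2.700000e-02 -1.730000e-01  5.445660e+02]
 [ 1.730000e-01  1.000000e-03 -9.850000e-01  1.177551e+03]
 [ 0.000000e+00  0.000000e+00  0.000000e+00  1.000000e+00]]
side [[373.76623807   0.         314.51569407]
 [  0.         373.76623807 201.7025915 ]
 [  0.           0.           1.        ]] [[ 7.06000e-01 -7.08000e-01  8.00000e-03 -3.92808e+02]
 [-5.06000e-01 -5.12000e-01 -6.94000e-01  3.68010e+02]
 [ 4.96000e-01  4.86000e-01 -7.20000e-01  8.27798e+02]
 [ 0.00000e+00  0.00000e+00  0.00000e+00  1.00000e+00]]
{'time_s': 0.1, 'joint_positions': array([ 1.04840720e+00,  1.24475776e-01,  1.65153925e+00,  1.07668126e-05,
        1.36752001e+00, -8.25816128e-02]), 'qd': array([-5.61766946e-04, -1.75856036e-03, -1.00618713e-03,  6.77907547e-05,
        3.62591651e-04,  1.81886983e-04]), 'joint_efforts': array([ 1.65275851e-04, -4.24929929e+01, -3.66652572e+01, -1.36322828e-04,
        3.96245305e-03,  1.35706171e-05]), 'ee_pos': array([276.50292508, 587.6883221 , 252.15161078]), 'tcp_rot': array([-6.85168147e-01, -3.06536165e+00,  2.90708780e-03]), 'contact_force': array([-0.23301193,  0.47472181, -0.89839124]), 'torque': array([ 0.00052039, -0.02828561,  0.02632673]), 'grip_force': 0.0, 'opening': 85.86010072538919} 22.0
```

View pics/top0.png

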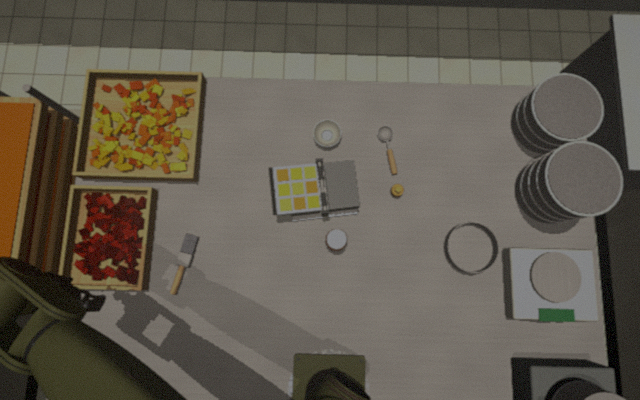

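View pics/side0.png

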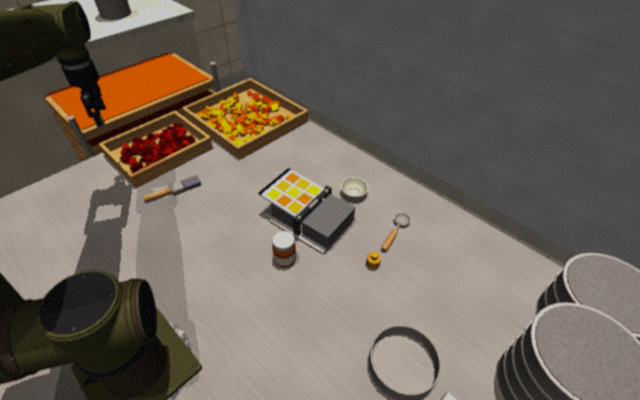

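The top view shows the leaf at about (272-322, 163-215), spine at column ≈322, and grey -y pad at (328-358, 160-213). The dish is at (327,133), the jar at (337,240), the weight at (397,190) and the spoon at (388,150). The side view agrees, with the leaf slightly raised.

```bash
cat > h.py <<'E'
from station import *
import cv2,numpy as np
def cloud(n,p,d):
    c=cams.calibration(n);K,E=c["K"],c["extrinsics"]
    v,u=np.mgrid[:400,:640]
    P=np.stack([(u-K[0,2])*d/K[0,0],(v-K[1,2])*d/K[1,1],d],-1)
    return (P-E[:3,3])@E[:3,:3]
E
python3 - <<'E'
from h import *
np.set_printoptions(precision=1,suppress=True)
for n in("top","side"):
    z=np.load(n+"0.npz");p,d=z["p"].astype(float),z["d"];W=cloud(n,p,d)
    ok=(d>0)
    box=(255,150,375,225) if n=="top" else (255,165,358,250)
    m=np.zeros_like(ok);m[box[1]:box[3],box[0]:box[2]]=1
    m&=ok&(W[...,2]>50)&(W[...,2]<200)
    X=W[m];C=p[m]
    leafm=(C.max(1)>130)
    for nm,S in(("leaf",X[leafm]),("dark",X[~leafm])):
        if nm=="dark": S=S[(S[:,2]<72)&(S[:,2]>60)]
        c=S.mean(0);u,s,vt=np.linalg.svd(S-c,full_matrices=False);nn=vt[2]*np.sign(vt[2,2])
        r=cv2.minAreaRect(S[:,:2].astype(np.float32))
        print(n,nm,len(S),c,"normal",np.round(nn,3),"rect",r,"z",np.percentile(S[:,2],[2,50,98]))
        print(cv2.boxPoints(r).tolist())
z=np.load("top0.npz");W=cloud("top",z["p"],z["d"])
for nm,(u,v) in dict(dish=(327,133),jar=(337,240),weight=(397,190),spoonA=(386,134),spoonB=(393,170)).items(): print(nm,W[v,u])
p=z["p"];cv2.imwrite("pics/c.png",cv2.resize(p[120:260,250:410,::-1],None,fx=5,fy=4.2,interpolation=cv2.INTER_CUBIC))
for u in range(262,362,3): print(u,W[190,u],p[190,u])
E
```

```text
top leaf 1783 [570.3 108.8  78.3] normal [ 0.  -0.1  1. ] rect ((570.8412475585938, 108.11182403564453), (138.84799194335938, 122.83638000488281), 7.95512580871582) z [71.6 78.3 84.9]
[[493.585205078125, 159.3308563232422], [510.58544921875, 37.67656707763672], [648.0972900390625, 56.892791748046875], [631.0970458984375, 178.54708862304688]]
top dark 1493 [586.8 -16.9  66.2] normal [ 0. -0.  1.] rect ((577.0079345703125, 33.99309539794922), (156.25189208984375, 202.20066833496094), 8.261483192443848) z [61.6 66.1 71.2]
[[485.16552734375, 122.81829071044922], [514.219970703125, -77.28407287597656], [668.850341796875, -54.83209991455078], [639.7958984375, 145.270263671875]]
side leaf 1860 [547.6  85.8  79.6] normal [ 0.1 -0.   1. ] rect ((539.8518676757812, 72.614013671875), (233.91810607910156, 265.8705139160156), 86.17662811279297) z [72.8 79.5 87. ]
[[399.41351318359375, -35.220489501953125], [664.6923217773438, -52.948974609375], [680.2902221679688, 180.44851684570312], [415.01141357421875, 198.177001953125]]
side dark 1348 [578.7 -17.   66.3] normal [-0. -0.  1.] rect ((547.313476
[... 975 characters left out ...]
307 [566.   77.5  75.7] [134 111  53]
310 [566.1  68.8  76.5] [134 109  42]
313 [566.5  60.1  75.6] [134 107  42]
316 [567.3  51.5  73.1] [132 104  41]
319 [579.9  43.3  11. ] [131 130 125]
322 [567.4  34.   75.1] [123 119 112]
325 [581.3  24.9   6.9] [131 126 117]
328 [569.9  16.5  64.9] [98 95 87]
331 [570.4   7.7  63.9] [101  98  91]
334 [570.8  -1.1  63. ] [98 95 86]
337 [570.5  -9.8  65.8] [101 100  95]
340 [571.2 -18.7  63.2] [99 96 89]
343 [570.7 -27.3  67.3] [97 97 89]
346 [571.2 -36.1  65.9] [99 95 90]
349 [571.5 -44.9  65.7] [103 101  94]
352 [571.3 -53.6  67.7] [99 96 91]
355 [571.4 -62.3  68.5] [97 96 88]
358 [586.1 -77.3  -3. ] [118 112 106]
361 [585.4 -86.1   1.7] [120 115 107]
```

View pics/c.png

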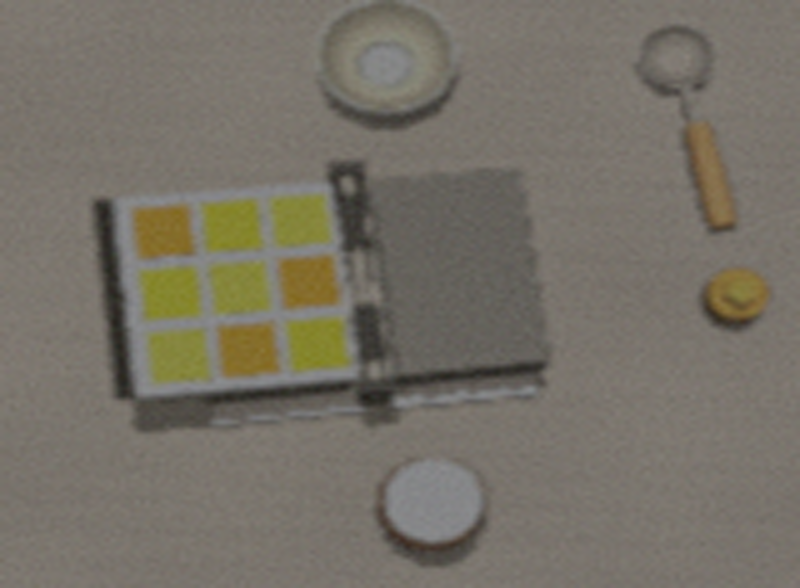

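```bash
cat >> h.py <<'E'
from scipy.spatial.transform import Rotation as R
a=np.radians(7.96); SX=np.array([np.cos(a),np.sin(a),0]); SY=np.array([-np.sin(a),np.cos(a),0]); SZ=np.array([0,0,1.])
O=np.array([580.7,37.4,70.])   # spine middle
def pose(phi,flip=1,back=0,tilt0=45,extra=0):
    """fingers shut; finger side (11 mm off centre line) touches the leaf at angle phi (rad); extra mm pressed beyond"""
    th=np.radians(np.clip(tilt0*(1-np.degrees(phi)/85),0,tilt0))
    t=np.array([-np.sin(th),-np.cos(th)]); up=np.array([-np.cos(th),np.sin(th)]) # finger dir, its leaf-side normal
    e=np.array([np.cos(phi),np.sin(phi)]); n=np.array([-np.sin(phi),np.cos(phi)])
    al=np.pi/2-th-phi
    tip=(150*e-3*n+15*t) if al>0 else (135*e-3*n)
    c=tip-11*up-(bot.tip_reach+back)*t+extra*n
    z=t[0]*SY+t[1]*SZ; y=flip*SX; x=np.cross(y,z)
    return O+c[0]*SY+c[1]*SZ, R.from_matrix(np.c_[x,y,z]).as_rotvec()
E
python3 - <<'E'
from h import *
np.set_printoptions(precision=2,suppress=True)
z=np.load("top0.npz");W=cloud("top",z["p"],z["d"]);p=z["p"]
D=W-O;y=D@SY;x=D@SX;m=(abs(x)<60)&(y>20)&(y<130)&(D[...,2]>0)&(D[...,2]<60)
k=np.polyfit(y[m],D[...,2][m],1);print("leaf angle",np.arctan(k[0]),k)
m=(abs(x)<60)&(y<-25)&(y>-95);print("pad z",np.median(W[m][:,2]))
for f in(1,-1):
    for ph,b in((-.06,90),(-.06,0),(.5,0),(1,0),(1.6,0),(2.3,0),(3.14,0)):
        P,r=pose(ph,f,b);q=solver.solve_ik(P,r);print(f,ph,P,q)
E
```

```text
leaf angle 0.06685513896515827 [0.07 3.51]
pad z 66.09852642899475
1 -0.06 [549.41 261.14 118.82] [ 0.62  0.39  1.7  -0.68  1.5   0.69]
1 -0.06 [558.23 198.11  55.18] [ 0.53  0.42  1.79 -0.73  1.36  0.71]
1 0.5 [560.47 182.09 139.88] [ 0.43  0.2   1.83 -0.52  1.32  0.47]
1 1 [567.41 132.46 198.59] [ 0.25  0.04  1.84 -0.26  1.29  0.19]
1 1.6 [579.31  47.36 227.03] [-0.01 -0.01  1.83 -0.    1.32 -0.15]
1 2.3 [591.32 -38.57 194.67] [-0.16  0.04  1.84 -0.    1.26 -0.29]
1 3.14 [597.87 -85.4   95.22] [-0.23  0.17  1.88 -0.    1.09 -0.37]
-1 -0.06 [549.41 261.14 118.82] [ 0.62  0.39  1.7  -0.68  1.5  -2.45]
-1 -0.06 [558.23 198.11  55.18] [ 0.53  0.42  1.79 -0.73  1.36 -2.43]
-1 0.5 [560.47 182.09 139.88] [ 0.43  0.2   1.83 -0.52  1.32 -2.67]
-1 1 [567.41 132.46 198.59] None
-1 1.6 [579.31  47.36 227.03] None
-1 2.3 [591.32 -38.57 194.67] [-0.16  0.04  1.84 -0.    1.26  2.85]
-1 3.14 [597.87 -85.4   95.22] [-0.23  0.17  1.88 -0.    1.09  2.77]
```

Run:
```python
from h import *
fingers.command_gripper(0)
bot.movep(*pose(-.06,1,140)); 
P,r=pose(-.06); print(bot.servo_line(P,120,r,guard=12))
print(telemetry.state()["contact_force"],telemetry.state()["time_s"])
for ph in (.15,.35,.55):
    P,r=pose(ph); g=bot.servo_line(P,60,r,guard=30); s=telemetry.state(); print(ph,g,np.round(s["contact_force"],1),s["time_s"])
    if g: break
p,d=cams.grab_frame("side"); cv2.imwrite("pics/s1.png",cv2.resize(p[80:280,150:450,::-1],None,fx=2.5,fy=2.5))
```

```text
False
[-0.20342131  0.1881835   0.15337773] 3.7
0.15 False [-0.3 -0.1 -0.2] 4.3917
0.35 False [-0.3 -0.4 -0.1] 5.0667
0.55 False [ 0.1 -0.1 -0. ] 5.7333
```

View pics/s1.png

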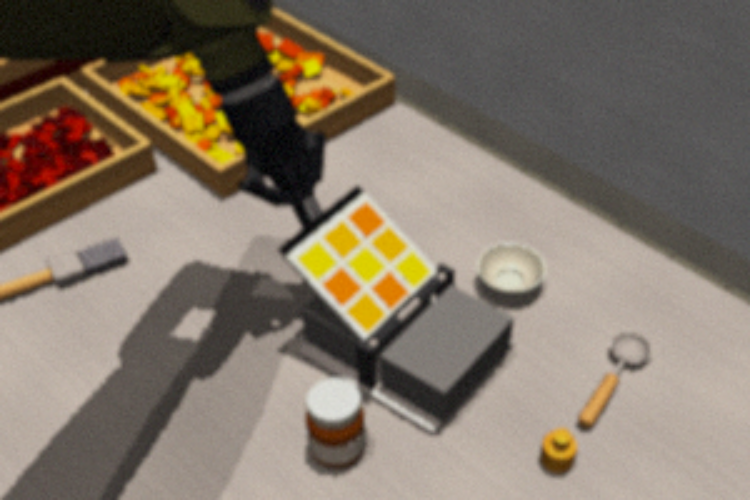

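The leaf is up at about 0.5 rad, resting on the fingertips at crop (310,215). The dish, jar, spoon and weight haven't moved. I'll carry on with the push.

Run:
```python
from h import *
g=False
for ph in (.8,1.05,1.3,1.57,1.85,2.15,2.45,2.75,2.95):
    P,r=pose(ph); g=bot.servo_line(P,90,r,guard=30); s=telemetry.state(); print(ph,g,np.round(s["contact_force"],1),s["time_s"])
    if g: break
p,d=cams.grab_frame("side"); cv2.imwrite("pics/s2.png",cv2.resize(p[80:280,150:450,::-1],None,fx=2.5,fy=2.5))
```

```text
0.8 False [-0.2 -0.2 -1.1] 6.3667
1.05 False [-0.6  0.2 -0.1] 6.95
1.3 False [ 0.3  0.4 -0.1] 7.5333
1.57 False [-0.5 -0.4  0.1] 8.1417
1.85 False [ 0.8 -0.   0.2] 8.7083
2.15 False [ 0.3 -0.3 -0. ] 9.3083
2.45 False [-0.6 -0.5  0.1] 9.9083
2.75 False [ 0.2 -0.3 -0.4] 10.5083
2.95 False [-0.5 -0.4  0.3] 10.9583
```

View pics/s2.png

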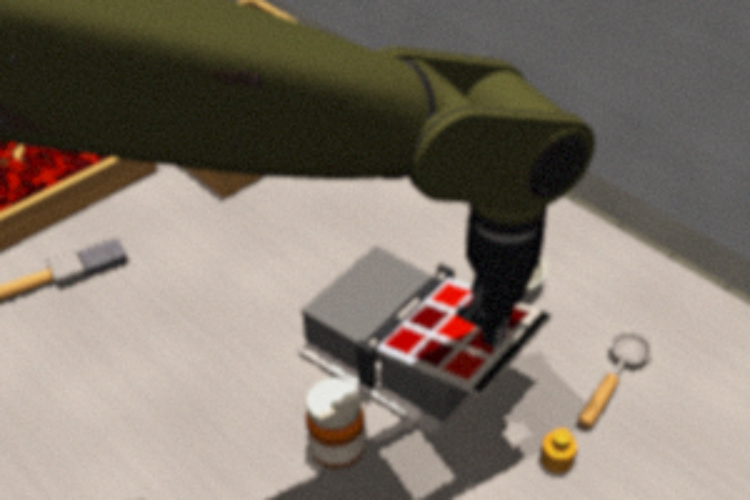

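The leaf is over, red chips up and nearly flat, with the fingertips at crop (490,330). Next I press it down slowly under a force guard until it meets the stop.

Run:
```python
from h import *
P,r=pose(np.pi); P=P-[0,0,10]
g=bot.servo_line(P,15,r,guard=18); s=telemetry.state(); print(g,np.round(s["contact_force"],1),s["ee_pos"],P,s["time_s"])
q=s["ee_pos"]; bot.sleep(.3); print(telemetry.state()["contact_force"])
bot.servo_line(q+[0,0,60],60); bot.servo_line(q+[0,0,180],150)
bot.movep(q+SY*350+[-60,0,200],r)
s=telemetry.state(); print(s["contact_force"],s["time_s"])
n="top";p,d=cams.grab_frame(n);W=cloud(n,p,d);D=W-O;y=D@SY;x=D@SX
m=(abs(x)<60)&(y<-20)&(y>-130)&(abs(D[...,2])<30);k=np.polyfit(y[m],D[...,2][m],1);print("tilt from flat",-k[0],k,m.sum())
cv2.imwrite("pics/t3.png",cv2.resize(p[100:300,160:500,::-1],None,fx=2.3,fy=2.3))
```

```text
True [-1.6  0.3  4.6] [598.04486061 -84.4840448   95.01938543] [597.87173447 -85.40525858  85.        ] 12.6667
[-1.68048059  0.70431513  4.19027358]
[-0.19433132 -0.6507919   0.05966084] 16.4417
tilt from flat 0.0005886167147030184 [-5.88616715e-04  3.26628139e+00] 1515
```

View pics/t3.png

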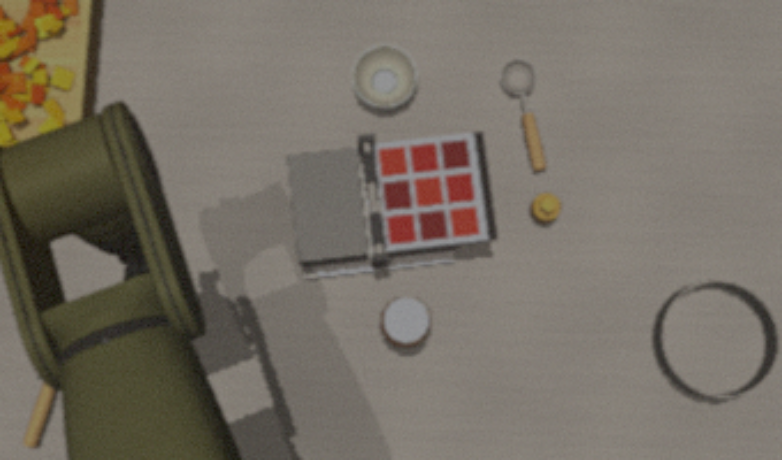

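The leaf lies flat, with a measured tilt of 0.0006 rad. Its red chips are up at crop (380-475, 140-240), and the dish, jar, spoon, weight, sieve and brush handle are all where they started.

```bash
python3 -c "
from station import *
print(close_job())"
```

```text
the job is handed in; nothing more can be done
None
```

The leaf was pushed over its spine and lies flat on the -y pad, red chips up (about 0.0006 rad from flat by camera); the things around the stand look unmoved, and the job was handed in after about 16.5 s of the 43 s allowed, with no verdict shown.

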